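# Shut off a bench air outlet under its sliding cover

### The job

Shut off the tagged outlet of the compressed-air box: slide the box's loose cover fully aside along its tracks, against the far end of the box, to reveal the two valve levers, then push the lever that has the round tag on its hub clockwise until it is fully shut against its stop. Everything is pushed, nothing is picked up: the cover stays lying in its tracks and is never lifted out, and the other lever and the things on the bench around the box are left as they are.

Things in the scene. Friction and masses are not known exactly. Their poses are not given: they have to be found in the camera images.
- air_box: grey sheet-steel box screwed to the bench, 200 mm deep (x), 498 mm long (y), 80 mm high to its rim, walls 4 mm. Origin: centre of its underside on the bench, z up; its front (-x, towards the robot) carries two couplings and a gauge. Both long walls have a ledge inside, 12 mm wide, top at height 72 mm, on which the cover slides along y. The +y half is closed by a fixed deck, top at height 69 mm.
- bay_floor (a point): middle of the floor of the valve bay, the open-topped -y half of the box, at height 4 mm; axes as the box's. In the box frame the bay's opening spans x -84 to +84 mm and y -245 to -10 mm. The two alike valves stand in it side by side, pivots at x = +30 mm and y = -88 and -185 mm; which of them is the tagged one changes.
- cover: loose flat aluminium plate, 188 (x) by 245 (y) by 4 mm, about 0.5 kg, lying on the ledges inside the rim, axes parallel to the box's, 2 mm play each side. Origin: centre of its underside. It starts over the bay (origin at y -120 to -85 mm in the box) and slides to +y, over the deck, until its edge meets the end wall (origin at y = +122 mm). Not latched; 2 to 6 N along the tracks move it.
- cover_handle (a point): middle of the bar of the cover's steel bow handle, over the middle of the plate: a round 8 mm bar along the cover's x, 90 mm long between its two legs, bar centre 22 mm above the plate's top face (98 mm over the bench), 18 mm gap under it.
- tagged_lever (a joint): angle of the lever to be shut, rad: 0 = open, lever along its pipe, pointing to the box's -x; grows clockwise seen from above; 1.571 = shut against its stop, lever across the pipe, pointing to the box's +y. Starts at 0 to 0.3; stays where it is left; resists with about 0.25 N m.
- tagged_pivot (a point): turning axis of the tagged lever, at the height of the middle of its sleeve (52.5 mm). The lever is 16 mm wide; its black sleeve, 24 to 68 mm from the pivot, spans heights 46.5 to 58.5 mm. Only a flat round steel tag, 44 mm in diameter, under the nut at its hub (nut top 57 mm) tells it from the other. Below, the pipe reaches height 36 mm, the valve body 42 mm.
- tagged_tip (a point): free end of the tagged lever, 68 mm from the pivot, at mid-height of its sleeve.
- plain_tip (a point): free end of the other, untagged lever, otherwise alike (0 to 0.3 rad open at the start, 68 mm long): to be left as it is.
- plain_pivot (a point): turning axis of the untagged lever, at the height of the middle of its sleeve.
- bottle_mid (a point): half-way up a small brown bottle, 52 mm in diameter, 135 mm high, standing off the box's -y end: leave alone.
- tape_roll: roll of tape lying flat behind the box (+x), 90 mm in diameter, 24 mm high; origin under its centre: leave alone.
- hammer: hammer lying off the box's +y end, about 260 mm long, roughly along x; origin under its middle: leave alone.
- parts_box: small open cardboard box with ferrules, 100 x 150 x 55 mm, behind the box (+x); origin under its centre: leave alone.

How it is judged:
On the way, in this order (a step that is already met when the one before it is completed fails the run):
1. the cover is slid fully aside, within 20 mm of the far end of its tracks (y of cover in the frame of air_box above 0.102 m), for 0.2 s.
2. the tagged lever is pushed shut, within about 7 degrees of its stop (value of joint tagged_lever above 1.45 rad), for 0.2 s.
At the end, for the whole second after the job is handed in: The cover lies flat and at rest in its tracks within 20 mm of the far (+y) end, the tagged lever is within about 7 degrees (0.12 rad) of its shut stop, the tip of the other lever is within 10 mm of where it was, and bottle, tape roll, hammer and parts box are within 20 mm of where they stood (y of cover in the frame of air_box above 0.102 m and z of cover in the frame of air_box between 0.068 and 0.076 m and angle between cover's own z axis and vertical below 0.03 rad and linear speed of cover below 0.01 m/s and value of joint tagged_lever above 1.45 rad and distance of plain_tip from where it was at the start of the episode below 0.01 m and distance of each of bottle_mid, tape_roll, hammer, parts_box from where it was at the start of the episode below 0.02 m); the robot touches nothing.
It fails at once if the cover is lifted out of its tracks (raised more than 12 mm or tilted more than 0.1 rad) (z of cover in the frame of air_box above 0.084 m or angle between cover's own z axis and vertical above 0.1 rad).
It fails at once if the untagged lever is moved (its tip by more than 10 mm) (distance of plain_tip from where it was at the start of the episode above 0.01 m).
It fails at once if a thing on the bench is shifted, lifted or knocked over (by more than 20 mm) (distance of any of bottle_mid, tape_roll, hammer, parts_box from where it was at the start of the episode above 0.02 m).
It also fails if it takes over 48 s, if anything falls off the work surface, if the arm or the gripper's body presses on something with over 40 N, if the wrist force passes 120 N, or if a joint passes its speed limit or range.

### The arm

A 6-joint arm with a two-finger parallel gripper is mounted at the origin on the work surface. World frame = base frame: x ahead of the robot, y to its left, z up, the work surface at z = 0. Lengths are in m, angles in rad, forces in N, time in s.
With the tool pointing down it reaches from about 0.35 to 0.975 m from the base axis. Payload 4.9 kg.
Tool frame: the origin (TCP) lies at the very end of the fingers, on their centre line; the grasp point (between the pads) lies 19 mm behind it; z points along the fingers, y is the direction in which the jaws open and shut (so a half turn about z gives the same grasp; the last joint's range is limited). The gripper opens to 85 mm and grips with 20 to 120 N. Pads are 22 mm wide; open, the fingers measure 114 mm over their backs; the gripper's body (76 mm by 85 mm) begins 54 mm behind the grasp point. The pads swing forward as they close: fully open they stand 13 mm farther back than shut.
Start: joints at [-1.432, 0.053, 1.613, -0, 1.476, -0.119], TCP at [0.159, -0.604, 0.231] pointing down, gripper open.
Joint ranges: [-3.01, 3.01], [-1.01, 2.22], [0.06, 2.58], [-1.02, 4.17], [0.09, 2.62], [-3.14, 3.14]. Speed limits (rad/s): [2.57, 2.57, 3.14, 3.14, 3.14, 3.14].

### API

Orientations are given as a rotation vector (axis times angle).
In Python, from station import ctrl gives the robot as it stands.
- The arm moves only by the tool step_arm, never from a script. Its argument "moves" is a list of rows, each a list of 5 numbers: the opening, from 0 (shut) to 1 (fully open), then the shift along the world's x, y, z in m, then the turn about the world's z in degrees. A call has 1 to 20 rows; each row shifts and turns the pose as measured when the row begins; what a row does not reach is not made up. A row lasts 1/8 s, in which the tool goes at most 62.5 mm and 10.7 degrees, less where a joint would pass 70% of its speed; a pose out of reach is approached as far as the arm can. A call is refused whole if a number of a shift passes 0.0625 or a number of a turn 10.7, either way. A call with a gripper value outside its range is refused whole. The fingers move at their own pace and stop on an object; "newtons" is the grip in N (left out, the last holds). Time passes only in rows, so rows that do not move let the fingers close. It gives the time, the measured TCP pose, the force and the opening at its end, in the units of the state.
- ctrl.get_obs(): the state, without advancing time (a new reading comes with each control period).
- ctrl.get_image(name): name is "side" or "top" or "wrist"; returns a dict with "color" (400x640x3 uint8, red, green, blue), "camera_matrix" (3x3 intrinsics, pixels), "k1" (the pictures are not rectified: a ray, as slopes to the right and down, at radius r is drawn at 1 + k1 r^2 times it, then the intrinsics apply), "R" (3x3) and "t" (3): a world point X has camera coordinates R X + t; the wrist camera has in their place "T_tool_cam" (4x4, takes a point from camera to tool coordinates, whose origin is the TCP and whose axes are the flange's). Camera axes: x right, y down, z forward; pixel columns grow to the right and rows downward; lengths in m; the calibration is good to about 2 mm. A picture is of the moment at which its call begins: read the wrist's pose just before it. There is no depth.
- ctrl.finish_job(): hands the job in, once; it reports no verdict.
Trained networks look in a picture, given as the dict that the camera call returned (one of the last four; its "shot" number tells which), for a name from the list of things; names that differ only in an ending like _2 or _b are one class to them, and where a whole thing is asked for, a point or a joint stands for the part that bears it (a point fixed in the world has none). Each returns a list of dicts, best first, with "p" (0 to 1); they miss things now and then, are a little off and sometimes report something else, mostly with a low value. They report only what shows in the picture. A call takes as long as a camera call.
- ctrl.spot_in(picture, query): "bbox" ([left, top, right, bottom] in pixels, round what is visible of it).
The state is a dict: "t": time; "q": joint angles; "dq": joint speeds; "effort": joint torques, N m; "tool_pos": TCP position; "tool_rot": TCP orientation; "contact_force": force on the tool from outside, world axes, zero at the start; "wrist_torque": the same for the moment, N m; "opening": finger opening in m.
Only numpy, scipy, OpenCV 4.12 (cv2) and the standard library are available. Lean on these libraries where they do the work, as an engineer would, in place of code of your own. Each camera call takes 0.05 s, during which the arm holds its last target.

## Working session

There is one attempt and no reset: what is moved stays moved. The work goes in short steps, Python scripts to look and compute and a tool call to move; the robot and the scene stay as the last step left them, time stands still between calls to the robot, and variables do not carry over. Pictures are saved under pics/ and viewed, and the job is handed in when it is done.

Besides the shell and the picture viewer there is one more tool, called after "Emit:" as name(argument=value, ...), one argument or row to a line, values as JSON. step_arm: Moves the arm, as the interface text tells. Its arguments: {"type":"object","properties":{"moves":{"type":"array","items":{"type":"array","items":{"type":"number"}}},"newtons":{"type":"number"}},"required":["moves"]}

```bash
ls; mkdir -p pics; cat > h.py <<'E'
from station import ctrl
import numpy as np, cv2
from scipy.spatial.transform import Rotation as Ro
def shot(name,fn=None):
    o=ctrl.get_obs(); p=ctrl.get_image(name)
    if name=="wrist":
        T=np.eye(4);T[:3,:3]=Ro.from_rotvec(o["tool_rot"]).as_matrix();T[:3,3]=o["tool_pos"]
        W=T@np.array(p["T_tool_cam"]); p2=np.linalg.inv(W); R,t=p2[:3,:3],p2[:3,3]
    else: R,t=np.array(p["R"]),np.array(p["t"])
    if fn: cv2.imwrite(fn,cv2.cvtColor(p["color"],cv2.COLOR_RGB2BGR))
    return p,R,t
def cal(p): return np.array(p["camera_matrix"]),np.array([p["k1"],0,0,0,0.])
def back(p,R,t,uv,z):
    K,d=cal(p)
    n=cv2.undistortPoints(np.array(uv,float).reshape(-1,1,2),K,d).reshape(-1,2)
    out=[]
    c=-R.T@t
    for a in n:
        r=R.T@np.array([a[0],a[1],1]); out.append(c+r*(z-c[2])/r[2])
    return np.array(out)
def proj(p,R,t,X):
    K,d=cal(p)
    return cv2.projectPoints(np.array(X,float).reshape(-1,1,3),cv2.Rodrigues(R)[0],t,K,d)[0].reshape(-1,2)
E
python3 - <<'E'
from h import *
import pickle
o=ctrl.get_obs();print(o["t"],o["tool_pos"],o["tool_rot"],o["opening"])
for n in ["top","side","wrist"]:
    p,R,t=shot(n,f"pics/{n}0.png")
    pickle.dump((p,R,t),open(f"{n}0.pkl","wb"))
    print(n,"cam at",-R.T@t)
    for q in ["air_box","cover","cover_handle","bottle_mid","hammer","parts_box","tape_roll"]:
        print(n,q,[(np.round(x["bbox"]).tolist(),round(x["p"],2)) for x in ctrl.spot_in(p,q)][:2])
print(ctrl.get_obs()["t"])
E
```

```text
pics
0.0 [ 0.15927296 -0.60371222  0.23003178] [-3.11342945e+00 -4.03639085e-01  5.70054169e-05] 0.08543041796091658
top cam at [0.49538338 0.02962325 1.74176411]
top air_box [([231.0, 172.0, 393.0, 272.0], 0.64)]
top cover [([412.0, 248.0, 428.0, 266.0], 0.67), ([306.0, 195.0, 391.0, 258.0], 0.61)]
top cover_handle [([312.0, 194.0, 392.0, 265.0], 0.84)]
top bottle_mid [([412.0, 249.0, 426.0, 272.0], 0.61)]
top hammer [([187.0, 149.0, 227.0, 220.0], 0.95)]
top parts_box [([280.0, 128.0, 329.0, 177.0], 0.6), ([233.0, 172.0, 392.0, 270.0], 0.37)]
top tape_roll [([363.0, 166.0, 386.0, 193.0], 0.75)]
side cam at [0.33384002 0.80934385 1.04337659]
side air_box [([250.0, 156.0, 409.0, 321.0], 0.68)]
side cover [([310.0, 157.0, 405.0, 237.0], 0.94)]
side cover_handle [([309.0, 159.0, 403.0, 234.0], 0.66)]
side bottle_mid [([399.0, 128.0, 422.0, 169.0], 0.6)]
side hammer [([182.0, 305.0, 272.0, 394.0], 0.97), ([219.0, 191.0, 284.0, 249.0], 0.41)]
side parts_box [([220.0, 193.0, 286.0, 249.0], 0.94)]
side tape_roll [([298.0, 158.0, 328.0, 183.0], 0.62)]
wrist cam at [ 0.23534183 -0.58359289  0.37444608]
wrist air_box []
wrist cover []
wrist cover_handle []
wrist bottle_mid []
wrist hammer []
wrist parts_box []
wrist tape_roll []
1.2
```

```bash
python3 - <<'E'
import cv2
a=cv2.imread("pics/top0.png")[110:310,160:460];cv2.imwrite("pics/top0c.png",cv2.resize(a,None,fx=2.66,fy=2.66,interpolation=cv2.INTER_CUBIC))
a=cv2.imread("pics/side0.png")[110:400,170:450];cv2.imwrite("pics/side0c.png",cv2.resize(a,None,fx=2,fy=2,interpolation=cv2.INTER_CUBIC))
E
```

```text
(no output)
```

View pics/top0c.png

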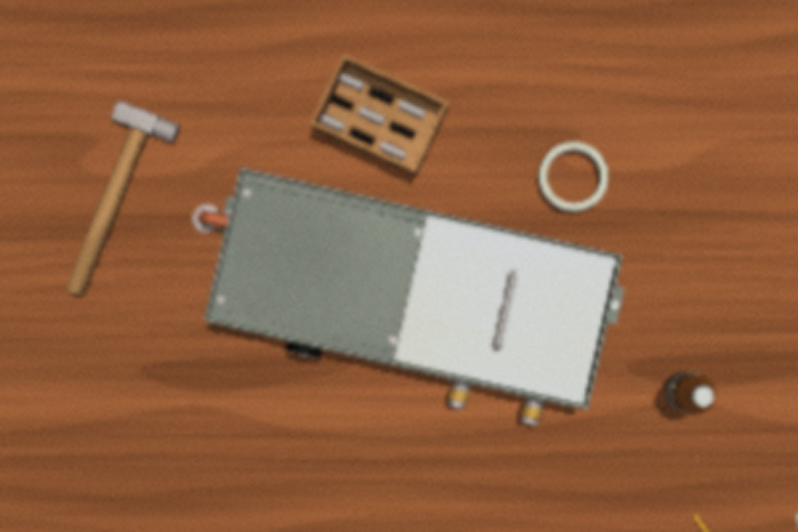

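View pics/side0c.png

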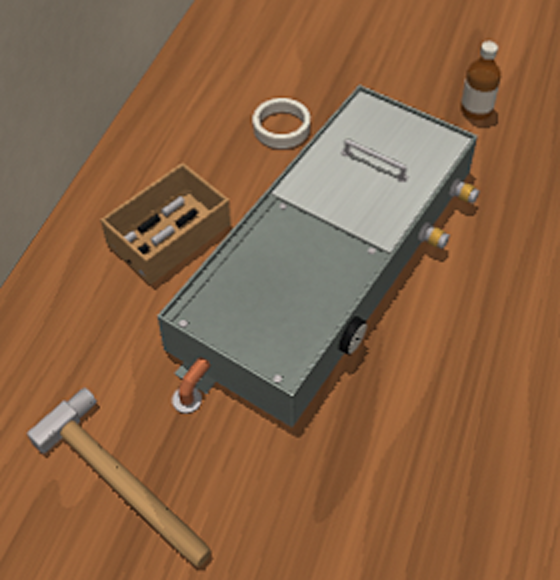

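The box runs across the top view with its +y end to the left (crop pixels: rim corners (245,170), (620,257), (585,407), (208,322)). The cover lies over the right half, with its handle bar from (512,272) to (496,348). I'll fit the box pose from those corners.

```bash
cat > fit.py <<'E'
from h import *
import pickle
from scipy.optimize import least_squares
# box corners (x,y): (+,+),(+,-),(-,-),(-,+)
C=np.array([[.1,.249,.08],[.1,-.249,.08],[-.1,-.249,.08],[-.1,.249,.08]])
P,R,t=pickle.load(open("top0.pkl","rb")); S,RS,tS=pickle.load(open("side0.pkl","rb"))
top=np.array([[245,170],[620,257],[585,407],[208,322]])/2.66+[160,110]
side=np.array([[160,318],[361,89],[474,137],[294,395]])/2+[170,110]
def W(v,X):
    c,s=np.cos(v[2]),np.sin(v[2]); X=np.atleast_2d(X); return np.c_[c*X[:,0]-s*X[:,1]+v[0],s*X[:,0]+c*X[:,1]+v[1],X[:,2]]
def f(v,w=(1,1)): return np.r_[w[0]*(proj(P,R,t,W(v,C))-top).ravel(),w[1]*(proj(S,RS,tS,W(v,C))-side).ravel()]
for w in [(1,0),(0,1),(1,1)]:
    r=least_squares(f,[.5,.1,-.2],args=(w,)); print(w,r.x,np.round(r.fun,1))
v=r.x; np.save("box.npy",v)
def inv(v,X):
    c,s=np.cos(v[2]),np.sin(v[2]); d=np.array(X)[:,:2]-v[:2]; return np.c_[c*d[:,0]+s*d[:,1],-s*d[:,0]+c*d[:,1]]
print("handle top",inv(v,back(P,R,t,np.array([[512,272],[496,348]])/2.66+[160,110],.1)))
print("handle side",inv(v,back(S,RS,tS,np.array([[346,143],[406,173]])/2+[170,110],.1)))
print("handle side back world",back(S,RS,tS,np.array([[346,143],[406,173]])/2+[170,110],.1))
print("edge top",inv(v,back(P,R,t,np.array([[427,217],[396,360]])/2.66+[160,110],.076)))
for y in (-.102,.122): print(y, W(v,[0,y,.098]))
E
python3 fit.py
```

```text
(1, 0) [ 0.53906258  0.05792253 -0.23538433] [-1.5 -0.7  1.3 -0.5  1.5  1.3 -1.3 -0.2 -0.  -0.  -0.  -0.   0.  -0.
 -0.  -0. ]
(0, 1) [ 0.53602703  0.06255414 -0.23170922] [-0.   0.  -0.   0.   0.   0.  -0.   0.  -1.2 -0.1 -1.1 -2.1  2.1 -0.6
  0.3  1.4]
(1, 1) [ 0.53730828  0.06031631 -0.23254954] [-2.4  0.   0.6 -0.2  0.9  1.7 -2.   0.6 -1.4 -1.1 -1.2 -2.6  1.9 -1.2
 -0.   0.4]
handle top [[ 0.04921664 -0.11707809]
 [-0.04742413 -0.11832703]]
handle side [[ 0.04407258 -0.11357753]
 [-0.05379242 -0.10918786]]
handle side back world [[ 0.55401953 -0.06036087  0.1       ]
 [ 0.4598005  -0.03353546  0.1       ]]
edge top [[ 0.09471229  0.00205883]
 [-0.0902832   0.0001529 ]]
-0.102 [[ 0.51380144 -0.03893805  0.098     ]]
0.122 [[0.5654243  0.17903232 0.098     ]]
```

```bash
python3 - <<'E'
from fit import *
print(back(P,R,t,np.array([[703,397]])/2.66+[160,110],.135),back(S,RS,tS,np.array([[489,45]])/2+[170,110],.135), ctrl.get_obs()["tool_pos"])
E
```

```text
(1, 0) [ 0.53906258  0.05792253 -0.23538433] [-1.5 -0.7  1.3 -0.5  1.5  1.3 -1.3 -0.2 -0.  -0.  -0.  -0.   0.  -0.
 -0.  -0. ]
(0, 1) [ 0.53602703  0.06255414 -0.23170922] [-0.   0.  -0.   0.   0.   0.  -0.   0.  -1.2 -0.1 -1.1 -2.1  2.1 -0.6
  0.3  1.4]
(1, 1) [ 0.53730828  0.06031631 -0.23254954] [-2.4  0.   0.6 -0.2  0.9  1.7 -2.   0.6 -1.4 -1.1 -1.2 -2.6  1.9 -1.2
 -0.   0.4]
handle top [[ 0.04921664 -0.11707809]
 [-0.04742413 -0.11832703]]
handle side [[ 0.04407258 -0.11357753]
 [-0.05379242 -0.10918786]]
handle side back world [[ 0.55401953 -0.06036087  0.1       ]
 [ 0.4598005  -0.03353546  0.1       ]]
edge top [[ 0.09471229  0.00205883]
 [-0.0902832   0.0001529 ]]
-0.102 [[ 0.51380144 -0.03893805  0.098     ]]
0.122 [[0.5654243  0.17903232 0.098     ]]
[[ 0.40186366 -0.2945135   0.135     ]] [[ 0.40185307 -0.29498009  0.135     ]] [ 0.15932811 -0.60432512  0.23129613]
```

Emit:
step_arm(
  moves=[
    [0.0,0.03,0.05,0.005,-9.4],
    [0.0,0.03,0.05,0.005,-9.4],
    [0.0,0.03,0.05,0.005,-9.4],
    [0.0,0.03,0.05,0.005,0],
    [0.0,0.03,0.05,0,0],
    [0.0,0.03,0.05,0,0],
    [0.0,0.03,0.05,0,0],
    [0.0,0.03,0.05,0,0],
    [0.0,0.03,0.05,0,0],
    [0.0,0.03,0.05,0,0],
    [0.0,0,0,0,0],
  ],
)

```text
t: 2.58
tool_pos: [0.4654, -0.0879, 0.2535]
tool_rot: [3.114, -0.397, 0.014]
contact_force: [-0.0, 0.1, -0.3]
opening: -0.0001
```

```bash
python3 - <<'E'
from h import *
import pickle
p,R,t=shot("wrist","pics/w1.png"); pickle.dump((p,R,t),open("w1.pkl","wb"))
v=np.load("box.npy"); print("cam",-R.T@t)
c,s=np.cos(v[2]),np.sin(v[2])
B=lambda x,y,z:[c*x-s*y+v[0],s*x+c*y+v[1],z]
print(proj(p,R,t,[B(.1,-.249,.08),B(-.1,-.249,.08),B(.045,-.117,.102),B(-.045,-.117,.102),B(.1,0,.08),B(-.1,0,.08)]).round())
E
```

```text
cam [ 0.54025401 -0.10685167  0.3973723 ]
[[415.  25.]
 [404. 229.]
 [270.  91.]
 [276. 189.]
 [142.  33.]
 [175. 234.]]
```

View pics/w1.png

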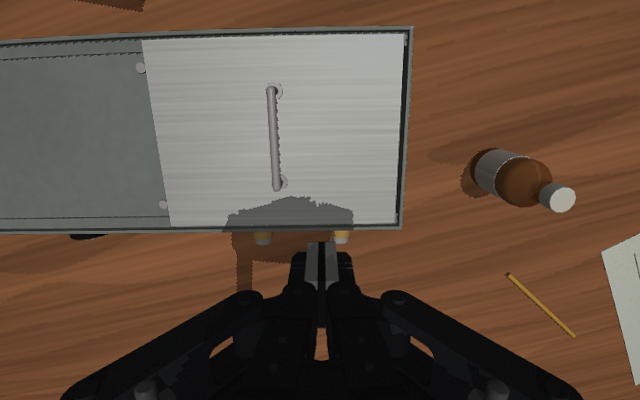

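The wrist view agrees with the fit to about 2 px: rim corners at (413,27) and (402,229), handle bar from (270,90) to (278,188). Next I lower the closed fingers to just behind the bar, on its -y side.

Emit:
step_arm(
  moves=[
    [0,0.036,-0.003,-0.02,0],
    [0,0,0,-0.05,0],
    [0,0,0,-0.05,0],
    [0,0,0,-0.035,0],
    [0,0,0,-0.01,0],
    [0,0,0,0,0],
  ],
)

```text
t: 3.38
tool_pos: [0.5008, -0.1, 0.0879]
tool_rot: [3.107, -0.415, 0.024]
contact_force: [0.2, 1.1, 0.8]
opening: -0.0002
```

```bash
python3 - <<'E'
from h import *
o=ctrl.get_obs();print(o["tool_pos"],o["contact_force"])
p,R,t=shot("wrist","pics/w2.png")
p,R,t=shot("side","pics/s2.png")
a=cv2.imread("pics/s2.png")[110:300,250:450];cv2.imwrite("pics/s2c.png",cv2.resize(a,None,fx=3,fy=3,interpolation=cv2.INTER_CUBIC))
E
```

```text
[ 0.50078815 -0.09997345  0.087916  ] [0.23265024 1.11340832 0.81489108]
```

View pics/w2.png

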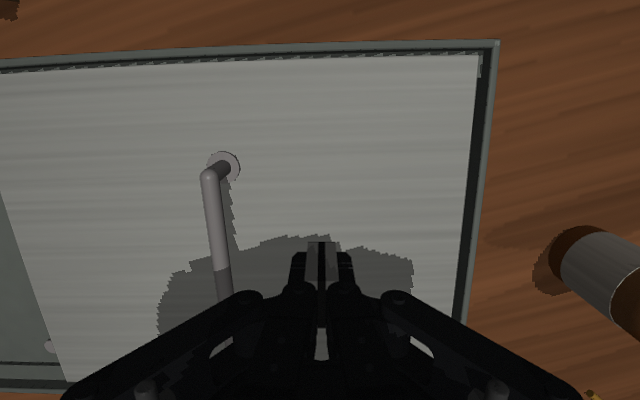

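View pics/s2c.png

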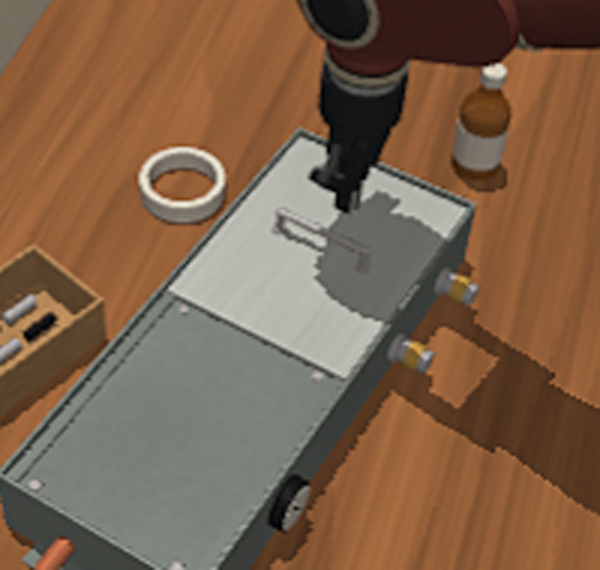

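Emit:
step_arm(
  moves=[
    [0,0.0035,0.0146,-0.001,0],
    [0,0.0035,0.0146,-0.001,0],
    [0,0.0035,0.0146,0,0],
    [0,0.0046,0.0195,0,0],
    [0,0.0046,0.0195,0,0],
    [0,0.0046,0.0195,0,0],
    [0,0.0046,0.0195,0,0],
    [0,0.0046,0.0195,0,0],
  ],
)

```text
t: 4.47
tool_pos: [0.5391, 0.049, 0.0922]
tool_rot: [3.1, -0.408, 0.04]
contact_force: [-0.3, -2.3, -0.5]
opening: -0.0002
```

```bash
cat >> h.py <<'E'
v=np.load("box.npy"); c_,s_=np.cos(v[2]),np.sin(v[2])
def tobox(X): d=np.array(X)[:2]-v[:2]; return np.round([c_*d[0]+s_*d[1],-s_*d[0]+c_*d[1]],4)
def w(x,y,z=0): return np.array([c_*x-s_*y+v[0],s_*x+c_*y+v[1],z])
E
python3 - <<'E'
from h import *
o=ctrl.get_obs();print(o["t"],o["tool_pos"],tobox(o["tool_pos"]),o["contact_force"])
p,R,t=shot("side","pics/s3.png")
a=cv2.imread("pics/s3.png")[110:300,250:450];cv2.imwrite("pics/s3c.png",cv2.resize(a,None,fx=3,fy=3,interpolation=cv2.INTER_CUBIC))
E
```

```text
4.475 [0.53912988 0.04896809 0.09220435] [ 0.0044 -0.0106] [-0.31060896 -2.31361541 -0.4966937 ]
```

View pics/s3c.png

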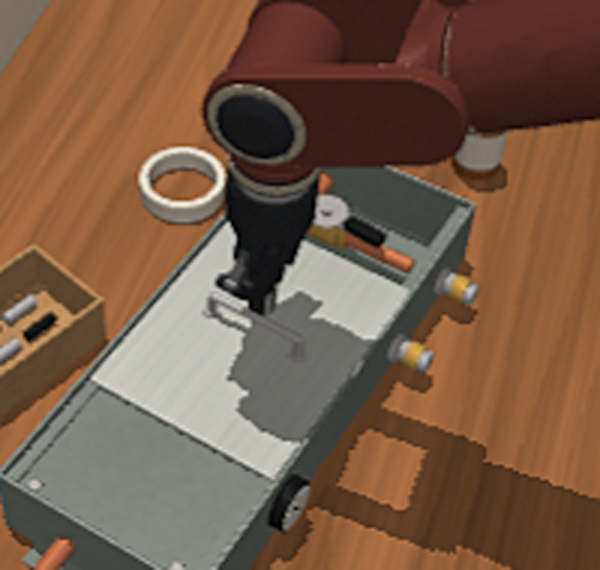

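The cover is sliding cleanly and the valve with what looks like the round tag is coming into view. I'll keep pushing and come down slightly.

Emit:
step_arm(
  moves=[
    [0,0.004,0.0195,-0.003,0],
    [0,0.0044,0.0195,-0.003,0],
    [0,0.0044,0.0195,-0.002,0],
    [0,0.0044,0.0195,-0.001,0],
    [0,0.003,0.013,-0.001,0],
    [0,0.0025,0.01,-0.001,0],
    [0,0.0023,0.01,-0.001,0],
    [0,0.0023,0.01,0,0],
  ],
)

```text
t: 5.52
tool_pos: [0.5705, 0.165, 0.0921]
tool_rot: [3.068, -0.387, 0.052]
contact_force: [-9.0, -37.9, 9.9]
opening: -0.0001
```

```bash
python3 - <<'E'
from h import *
o=ctrl.get_obs();print(o["t"],o["tool_pos"],tobox(o["tool_pos"]),o["contact_force"])
p,R,t=shot("side","pics/s4.png")
a=cv2.imread("pics/s4.png")[110:340,220:450];cv2.imwrite("pics/s4c.png",cv2.resize(a,None,fx=2.6,fy=2.6,interpolation=cv2.INTER_CUBIC))
E
```

```text
5.525 [0.57054695 0.16501877 0.09211633] [0.0082 0.1095] [ -9.02066453 -37.87242383   9.88768845]
```

View pics/s4c.png

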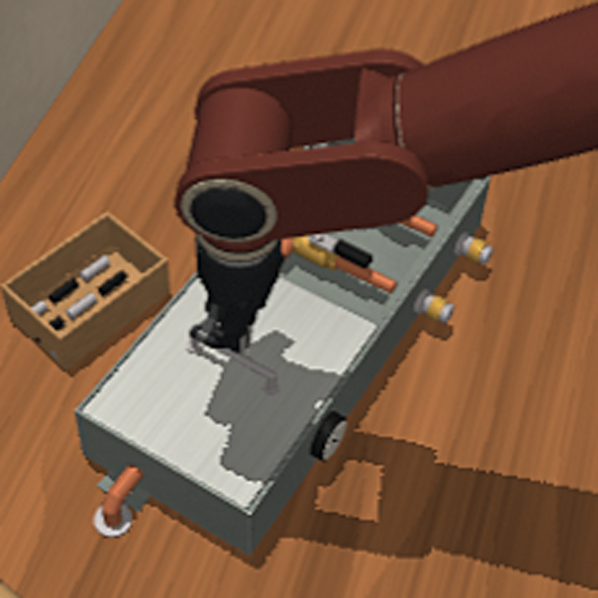

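The cover is against its end wall (38 N reaction). I'll back off, rise, and look into the bay.

Emit:
step_arm(
  moves=[
    [0,-0.0046,-0.0195,0,0],
    [0,-0.007,-0.03,0,0],
    [0,-0.007,-0.03,0.05,0],
    [0,-0.02,-0.04,0.05,0],
    [0,-0.025,-0.045,0.03,0],
    [0,-0.025,-0.045,0,0],
    [0,-0.02,-0.03,0,0],
    [0,0,0,0,0],
  ],
)

```text
t: 6.58
tool_pos: [0.4581, -0.0767, 0.223]
tool_rot: [3.072, -0.382, 0.058]
contact_force: [0.7, -0.8, -1.8]
opening: 0.0
```

```bash
python3 - <<'E'
from h import *
import pickle
o=ctrl.get_obs();print(o["t"],o["tool_pos"],tobox(o["tool_pos"]),o["contact_force"])
for n in ["wrist","side","top"]:
    p,R,t=shot(n,f"pics/{n}5.png"); pickle.dump((p,R,t),open(f"{n}5.pkl","wb"))
    for q in ["tagged_lever","tagged_pivot","plain_pivot","tagged_tip"]: print(n,q,[(np.round(x["bbox"]).tolist(),round(x["p"],2)) for x in ctrl.spot_in(p,q)][:3])
    if n=="wrist":
        print(proj(p,R,t,[w(.03,-.088,.057),w(.03,-.185,.057),w(-.038,-.088,.0585),w(-.038,-.185,.0585),w(.1,-.249,.08),w(-.1,-.249,.08)]).round())
a=cv2.imread("pics/side5.png")[110:340,220:450];cv2.imwrite("pics/s5c.png",cv2.resize(a,None,fx=2.6,fy=2.6,interpolation=cv2.INTER_CUBIC))
E
```

```text
6.575 [ 0.45806975 -0.07673279  0.22304074] [-0.0455 -0.1516] [ 0.66868423 -0.75806986 -1.80047927]
wrist tagged_lever [([323.0, 78.0, 366.0, 171.0], 0.79)]
wrist tagged_pivot [([323.0, 36.0, 367.0, 194.0], 0.81)]
wrist plain_pivot [([234.0, 38.0, 264.0, 200.0], 0.89)]
wrist tagged_tip [([328.0, 75.0, 370.0, 174.0], 0.63)]
[[245. 104.]
 [348. 102.]
 [250. 175.]
 [348. 173.]
 [428.  14.]
 [414. 237.]]
side tagged_lever [([351.0, 177.0, 375.0, 191.0], 0.69)]
side tagged_pivot [([341.0, 175.0, 385.0, 203.0], 0.92)]
side plain_pivot [([323.0, 198.0, 370.0, 224.0], 0.64)]
side tagged_tip [([351.0, 174.0, 378.0, 190.0], 0.71)]
top tagged_lever [([366.0, 215.0, 375.0, 231.0], 0.73)]
top tagged_pivot [([365.0, 204.0, 376.0, 231.0], 0.69)]
top plain_pivot [([337.0, 201.0, 344.0, 231.0], 0.77)]
top tagged_tip [([364.0, 216.0, 378.0, 234.0], 0.45)]
```

View pics/wrist5.png

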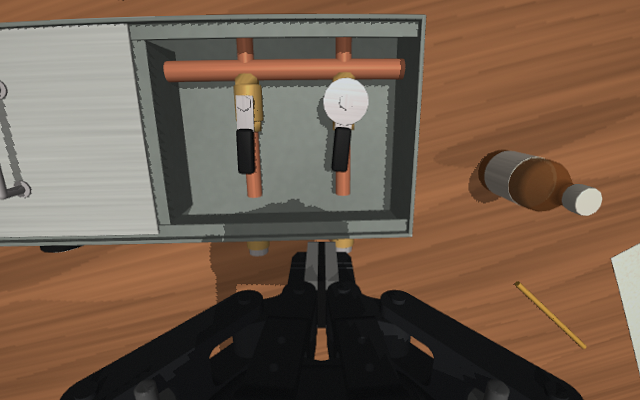

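View pics/s5c.png

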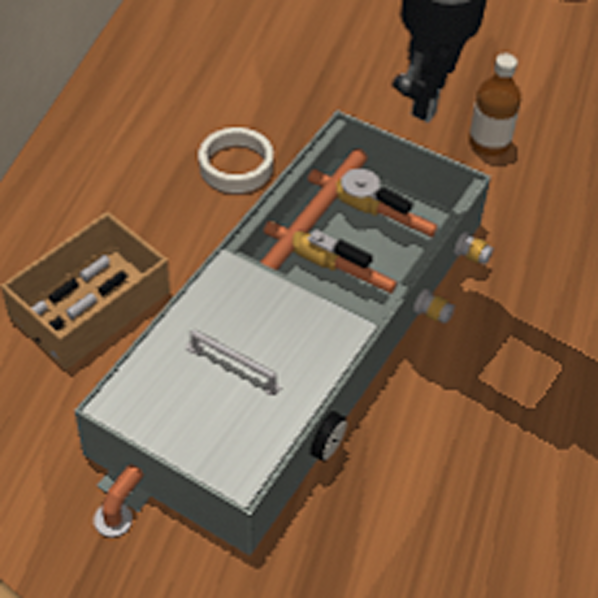

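The tag (white disc) is on the right-hand valve in the wrist view, hub at (346,102), which is the pivot at y = -185 mm (predicted (348,102)). Its lever tip is at (340,171), so it is nearly open. The plain lever is at (246,105) to (246,173). In the side view the cover is flush against the far end. I'll refine the box pose and lever angle, and check the wrist joint before turning.

```bash
python3 - <<'E'
from h import *
import pickle
p,R,t=pickle.load(open("wrist5.pkl","rb"))
for uv,z in [((346,102),.055),((341,171),.0585),((245,104),.056),((246,173),.0585),((425,16),.08),((412,237),.08)]:
    print(uv,tobox(back(p,R,t,[uv],z)[0]))
o=ctrl.get_obs();print(o["q"].round(3) if hasattr(o["q"],"round") else o["q"]);M=Ro.from_rotvec(o["tool_rot"]).as_matrix();print(M.round(3));print(o["tool_pos"],tobox(o["tool_pos"]))
print(w(-.02,-.21))
E
```

```text
(346, 102) [ 0.03   -0.1832]
(341, 171) [-0.036  -0.1781]
(245, 104) [ 0.0299 -0.0879]
(246, 173) [-0.0356 -0.0843]
(425, 16) [ 0.0987 -0.2466]
(412, 237) [-0.1    -0.2467]
[-0.3   -0.37   2.003 -0.04   1.465  1.519]
[[ 0.97  -0.242  0.029]
 [-0.241 -0.969 -0.05 ]
 [ 0.041  0.042 -0.998]]
[ 0.45877708 -0.07558516  0.22274127] [-0.0451 -0.1503]
[ 0.46945021 -0.13942172  0.        ]
```

The wrist joint is at 1.52 rad and a +90° turn brings it near 0. That puts the jaw linkage along the box's x, clear of the end rim. I'll turn at height while moving over the gap beside the lever.

Emit:
step_arm(
  moves=[
    [0,0.001,-0.007,0,10],
    [0,0.001,-0.007,0,10],
    [0,0.001,-0.007,0,10],
    [0,0.001,-0.007,-0.01,10],
    [0,0.001,-0.007,-0.01,10],
    [0,0.001,-0.007,-0.01,10],
    [0,0.001,-0.007,-0.01,10],
    [0,0.001,-0.007,-0.01,10],
    [0,0.001,-0.007,-0.01,10],
    [0,0,0,0,0],
  ],
)

```text
t: 8.57
tool_pos: [0.4683, -0.1408, 0.1618]
tool_rot: [2.421, 1.991, 0.096]
contact_force: [0.5, 0.3, 0.4]
opening: -0.0001
```

```bash
python3 - <<'E'
from h import *
o=ctrl.get_obs();M=Ro.from_rotvec(o["tool_rot"]).as_matrix();print(M.round(3));print(o["t"],o["tool_pos"],tobox(o["tool_pos"]),np.degrees(np.arctan2(M[1,0],M[0,0])))
p,R,t=shot("wrist","pics/w6.png")
E
```

```text
[[ 0.192  0.98   0.051]
 [ 0.98  -0.194  0.034]
 [ 0.044  0.043 -0.998]]
8.575 [ 0.46828863 -0.14083998  0.16182888] [-0.0208 -0.2116] 78.93036499091531
```

View pics/w6.png

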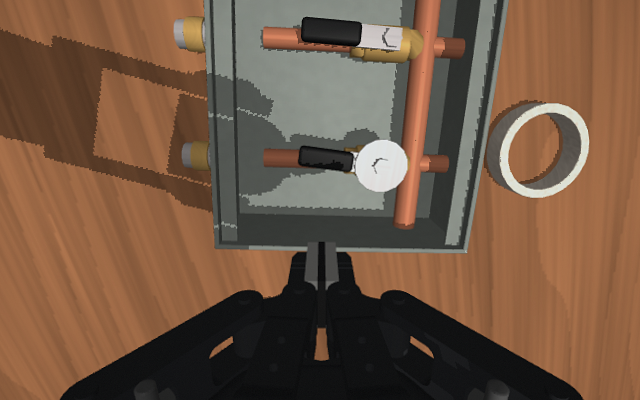

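Emit:
step_arm(
  moves=[
    [0,0,0.001,-0.03,0],
    [0,0,0.001,-0.03,0],
    [0,0,0.001,-0.015,0],
    [0,0,0,0,0],
  ],
)

```text
t: 9.12
tool_pos: [0.4707, -0.1376, 0.0895]
tool_rot: [2.423, 1.977, 0.101]
contact_force: [0.8, 0.1, -1.3]
opening: 0.0001
```

```bash
python3 - <<'E'
from h import *
o=ctrl.get_obs();print(o["t"],o["tool_pos"],tobox(o["tool_pos"]),o["contact_force"])
E
```

```text
9.125 [ 0.47072648 -0.13758098  0.08949319] [-0.0192 -0.2079] [ 0.81958013  0.0930019  -1.32723826]
```

Emit:
step_arm(
  moves=[
    [0,-0.001,-0.003,-0.02,0],
    [0,-0.0005,-0.001,-0.015,0],
    [0,0,0,-0.005,0],
    [0,0,0,0,0],
  ],
)

```text
t: 9.62
tool_pos: [0.4726, -0.1429, 0.0532]
tool_rot: [2.419, 1.97, 0.106]
contact_force: [-0.7, -0.6, -0.4]
opening: -0.0004
```

```bash
python3 - <<'E'
from h import *
o=ctrl.get_obs();print(o["t"],o["tool_pos"],tobox(o["tool_pos"]),o["contact_force"])
p,R,t=shot("wrist","pics/w7.png")
# planned tool path (box, in my frame; pivot measured at .03,-.183), tool centre offset from lever axis
d=.019
pv=np.array([.03,-.1835])
prev=None
for th in np.radians(np.arange(0,96,7.5)):
    L=np.array([-np.cos(th),np.sin(th)]); n=np.array([np.sin(th),np.cos(th)]) # direction of motion
    P=pv+.05*L-d*n
    X=w(*P)
    print(round(np.degrees(th),1),P.round(4),X[:2].round(4),None if prev is None else (X-prev)[:2].round(4)); prev=X
E
```

```text
9.625 [ 0.47262783 -0.14294173  0.05317705] [-0.0161 -0.2127] [-0.70530436 -0.62052658 -0.37148698]
0.0 [-0.02   -0.2025] [ 0.4712 -0.1321] None
7.5 [-0.0221 -0.1958] [ 0.4707 -0.1251] [-0.0005  0.007 ]
15.0 [-0.0232 -0.1889] [ 0.4712 -0.1182] [0.0005 0.007 ]
22.5 [-0.0235 -0.1819] [ 0.4725 -0.1113] [0.0014 0.0069]
30.0 [-0.0228 -0.175 ] [ 0.4748 -0.1047] [0.0023 0.0066]
37.5 [-0.0212 -0.1681] [ 0.4779 -0.0984] [0.0031 0.0063]
45.0 [-0.0188 -0.1616] [ 0.4818 -0.0926] [0.0039 0.0058]
52.5 [-0.0155 -0.1554] [ 0.4864 -0.0873] [0.0046 0.0053]
60.0 [-0.0115 -0.1497] [ 0.4917 -0.0827] [0.0053 0.0046]
67.5 [-0.0067 -0.1446] [ 0.4975 -0.0788] [0.0058 0.0039]
75.0 [-0.0013 -0.1401] [ 0.5038 -0.0757] [0.0063 0.0031]
82.5 [ 0.0046 -0.1364] [ 0.5104 -0.0735] [0.0066 0.0022]
90.0 [ 0.011  -0.1335] [ 0.5172 -0.0721] [0.0069 0.0014]
```

View pics/w7.png

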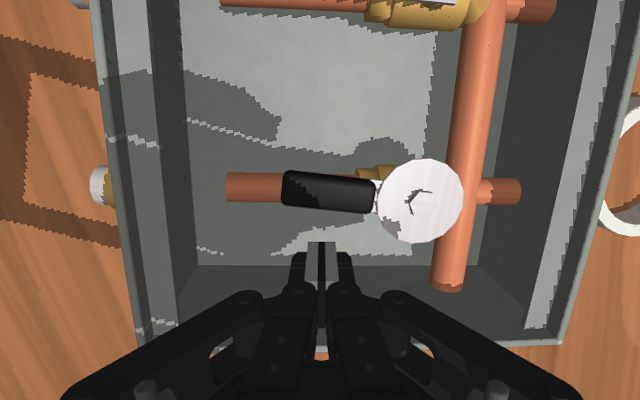

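The fingers are in the gap, level with the sleeve (black sleeve at (283–375, 170–213), fingertip at (322,245)). Now the arc push, in stages.

Emit:
step_arm(
  moves=[
    [0,-0.0007,0.005,-0.003,0],
    [0,-0.0007,0.006,-0.001,0],
    [0,-0.0005,0.007,0,0],
    [0,0.0005,0.007,0,0],
    [0,0.0014,0.0069,0,0],
    [0,0.0023,0.0066,0,0],
  ],
)

```text
t: 10.42
tool_pos: [0.4768, -0.1078, 0.0517]
tool_rot: [2.405, 1.962, 0.098]
contact_force: [-1.4, -5.5, -0.2]
opening: -0.0002
```

```bash
python3 - <<'E'
from h import *
o=ctrl.get_obs();print(o["t"],o["tool_pos"],tobox(o["tool_pos"]),o["contact_force"])
p,R,t=shot("wrist","pics/w8.png")
E
```

```text
10.425 [ 0.47678861 -0.10782766  0.05174167] [-0.0201 -0.1776] [-1.36530442 -5.54091993 -0.22844056]
```

View pics/w8.png

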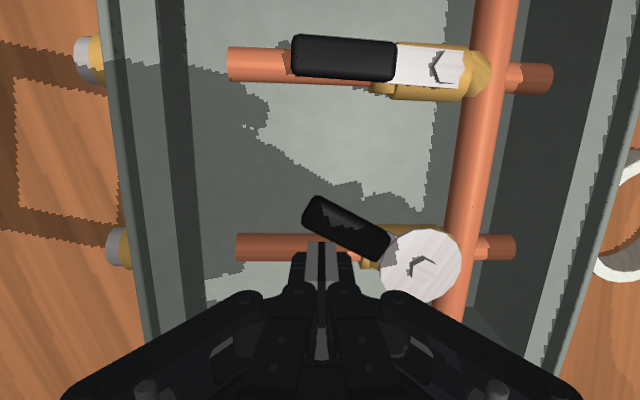

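The lever has turned to roughly 27° and the plain lever hasn't moved. I'll continue.

Emit:
step_arm(
  moves=[
    [0,0.001,0.008,-0.001,0],
    [0,0.0034,0.0062,-0.001,0],
    [0,0.0044,0.0055,0,0],
    [0,0.0053,0.0048,0,0],
    [0,0.0058,0.004,0,0],
  ],
)

```text
t: 11.1
tool_pos: [0.4954, -0.0821, 0.0512]
tool_rot: [2.398, 1.963, 0.08]
contact_force: [-3.8, -5.4, 2.1]
opening: -0.0
```

```bash
python3 - <<'E'
from h import *
o=ctrl.get_obs();print(o["t"],o["tool_pos"],tobox(o["tool_pos"]),o["contact_force"])
p,R,t=shot("wrist","pics/w9.png")
E
```

```text
11.1 [ 0.49539776 -0.08211612  0.0512316 ] [-0.008  -0.1483] [-3.78786653 -5.37860498  2.11153453]
```

View pics/w9.png

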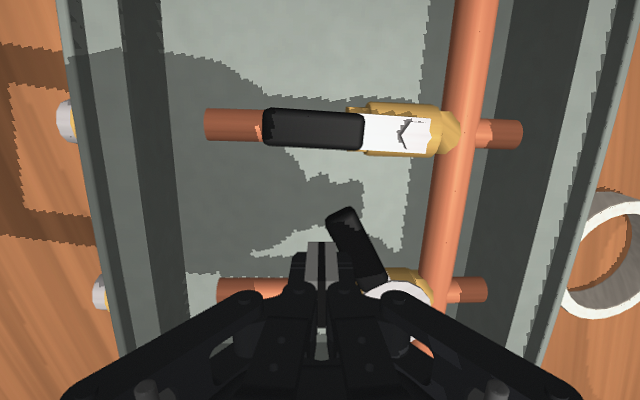

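Lever at about 63° now. This stage takes it to the stop.

Emit:
step_arm(
  moves=[
    [0,0.0055,0.0038,-0.001,0],
    [0,0.0063,0.0028,-0.001,0],
    [0,0.0066,0.0015,0,0],
    [0,0.0066,0.0005,0,0],
    [0,0.005,-0.0005,0,0],
  ],
)

```text
t: 11.78
tool_pos: [0.5229, -0.0745, 0.0513]
tool_rot: [2.399, 1.968, 0.065]
contact_force: [-6.1, -0.6, 5.3]
opening: -0.0001
```

```bash
python3 - <<'E'
from h import *
o=ctrl.get_obs();print(o["t"],o["tool_pos"],tobox(o["tool_pos"]),o["contact_force"])
p,R,t=shot("wrist","pics/w10.png")
E
```

```text
11.775 [ 0.52285415 -0.07445829  0.05134116] [ 0.017  -0.1345] [-6.05102774 -0.56797203  5.28144444]
```

View pics/w10.png

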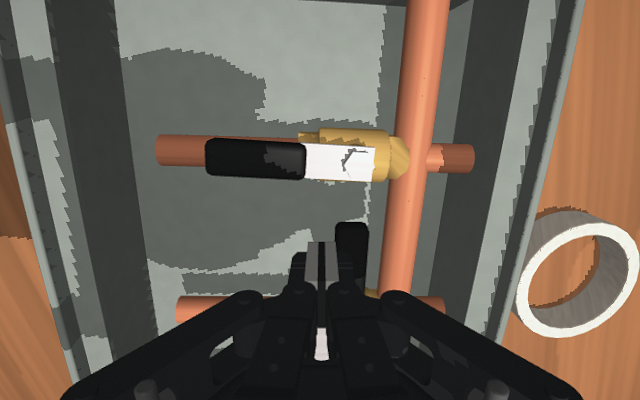

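Emit:
step_arm(
  moves=[
    [0,0.005,-0.0012,0,0],
    [0,0.005,-0.0012,0,0],
    [0,0.003,-0.0007,0,0],
    [0,0.001,0,0,0],
    [0,0.001,0,0,0],
  ],
)

```text
t: 12.45
tool_pos: [0.5233, -0.0743, 0.0518]
tool_rot: [2.423, 1.991, 0.021]
contact_force: [-3.9, -1.9, 1.9]
opening: -0.0
```

Emit:
step_arm(
  moves=[
    [0,0.008,-0.002,0,0],
    [0,0.008,-0.002,0,0],
  ],
)

```text
t: 12.7
tool_pos: [0.5245, -0.0744, 0.0512]
tool_rot: [-2.402, -1.977, 0.023]
contact_force: [-35.7, 4.7, 32.9]
opening: -0.0002
```

```bash
python3 - <<'E'
from h import *
o=ctrl.get_obs();print(o["t"],o["tool_pos"],tobox(o["tool_pos"]),o["contact_force"])
p,R,t=shot("wrist","pics/w11.png")
o=ctrl.get_obs();print(o["t"],o["tool_pos"],tobox(o["tool_pos"]),o["contact_force"])
E
```

```text
12.7 [ 0.524478   -0.07440627  0.05123571] [ 0.0186 -0.1341] [-35.70071927   4.72975653  32.91030029]
12.75 [ 0.52446262 -0.07438333  0.05130219] [ 0.0185 -0.134 ] [-35.10970747   4.77805837  31.13090867]
```

View pics/w11.png

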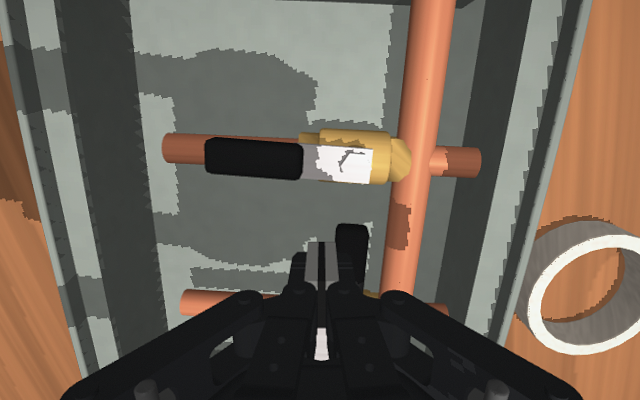

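36 N with no further travel means the lever is on its stop. I'll back off towards -x, rise, and check.

Emit:
step_arm(
  moves=[
    [0,-0.006,0.0014,0,0],
    [0,-0.012,0.003,0,0],
    [0,-0.012,0.003,0.01,0],
    [0,0,0,0.05,0],
    [0,-0.01,-0.02,0.06,0],
    [0,-0.02,-0.03,0.05,0],
    [0,-0.02,-0.03,0.03,0],
    [0,0,0,0,0],
  ],
)

```text
t: 13.75
tool_pos: [0.4383, -0.1436, 0.2551]
tool_rot: [-2.396, -1.979, 0.016]
contact_force: [-0.4, -0.3, -0.1]
opening: -0.0003
```

```bash
python3 - <<'E'
from h import *
import pickle
o=ctrl.get_obs();print(o["t"],o["tool_pos"],tobox(o["tool_pos"]),o["contact_force"])
for n in ["wrist","side","top"]:
    p,R,t=shot(n,f"pics/{n}12.png"); pickle.dump((p,R,t),open(f"{n}12.pkl","wb"))
a=cv2.imread("pics/side12.png")[110:400,170:450];cv2.imwrite("pics/s12c.png",cv2.resize(a,None,fx=2,fy=2,interpolation=cv2.INTER_CUBIC))
E
```

```text
13.75 [ 0.4382809  -0.14356008  0.25511939] [-0.0494 -0.2212] [-0.4160198  -0.29042874 -0.10434039]
```

View pics/wrist12.png

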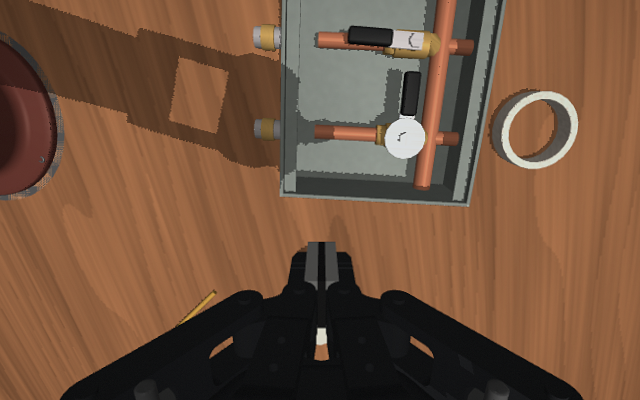

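View pics/s12c.png

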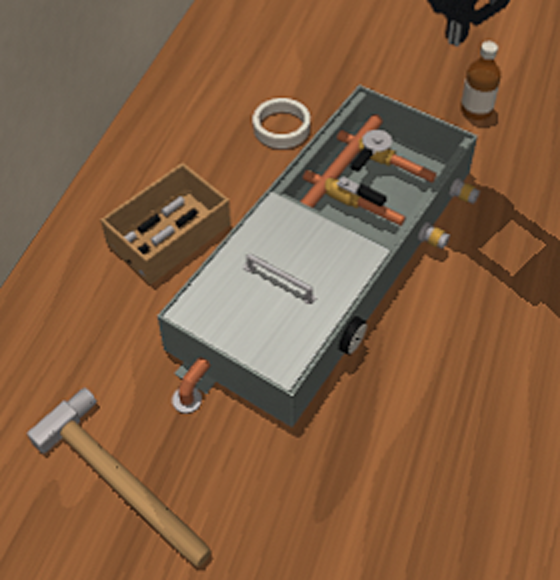

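```bash
python3 - <<'E'
from h import *
import pickle
p,R,t=pickle.load(open("wrist12.pkl","rb"))
a=p["color"][20:180,270:510];cv2.imwrite("pics/w12c.png",cv2.cvtColor(cv2.resize(a,None,fx=3,fy=3,interpolation=cv2.INTER_CUBIC),cv2.COLOR_RGB2BGR))
B=lambda uv,z:tobox(back(p,R,t,[uv],z)[0])
h=B((404,139),.056);tip=B((412,72),.0585);rim=[B((282,195),.08),B((469,206),.08)]
print(h,tip,"angle",np.degrees(np.arctan2(tip[1]-h[1],-(tip[0]-h[0]))),"rim",rim,"plain tip",B((348,34),.0585),B((408,40),.056))
s,RS,tS=pickle.load(open("side12.pkl","rb"))
print("handle",[tobox(back(s,RS,tS,[np.array(u)/2+[170,110]],.1)[0]) for u in [(248,259),(311,297)]])
s0=pickle.load(open("side0.pkl","rb"))[0]
K=["bottle_mid","tape_roll","hammer","parts_box"]
d=cv2.absdiff(s["color"],s0["color"]).max(2)
for n,(l,tt,r,b) in dict(bottle=(399,128,422,169),tape=(298,158,328,183),hammer=(182,305,272,394),parts=(220,193,286,249)).items(): print(n,"changed px share",(d[tt:b,l:r]>60).mean().round(3))
E
```

```text
[ 0.0295 -0.1836] [ 0.0293 -0.1166] angle 89.8289683303501 rim [array([-0.0965, -0.2451]), array([ 0.1003, -0.2469])] plain tip [-0.0366 -0.0845] [ 0.0226 -0.087 ]
handle [array([0.0461, 0.1284]), array([-0.0514,  0.134 ])]
bottle changed px share 0.015
tape changed px share 0.001
hammer changed px share 0.0
parts changed px share 0.041
```

View pics/w12c.png

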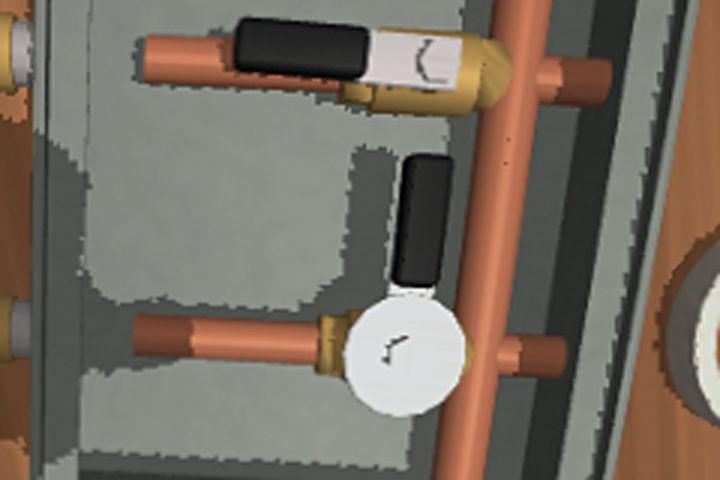

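```bash
python3 -c "
from h import *
print(ctrl.get_obs()['t'],ctrl.finish_job())"
```

```text
the job is handed in; nothing more can be done
13.9 None
```

The compressed-air box's tagged outlet is shut off, and I handed the job in at 13.9 s of the 48 s allowed. `finish_job` gave no verdict, so this rests on my own last checks.

**What I did:** With the gripper shut, I pushed the cover by its handle bar along its tracks until it met the end wall, at about 38 N. I then pushed the tagged lever (pivot at y = -185 mm) clockwise in an arc onto its stop, at about 36 N. After that I backed off and raised the arm clear, and it was touching nothing.

**Last checks:**

| Item | Result |
|---|---|
| Tagged lever | 89.8° in the wrist view |
| Plain lever tip | same place to within about 1 mm: (-36, -84) mm before, (-37, -84.5) mm after |
| Cover | looks flat and against the far end in the side view |
| Bottle, tape roll, hammer, parts box | no visible change in the side view |

**What disagreed:**
- **Handle position:** the side camera puts the handle at y ≈ 128–134 mm, though the cover stops at 122 mm. The same camera read 4–9 mm too high at the start as well, so this is a measuring bias.
- **Box pose:** the fitted pose and the wrist camera differed by about 2 mm in y.
- **Parts box:** about 4% of the pixels in its region changed. I put that down to the cover and its shadow at the edge of the region and did not check further.

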